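Hold a spring clip open astride a mounted print

ROBOT

A 6-joint arm with a two-finger parallel gripper is mounted at the origin on the work surface. World frame = base frame: x ahead of the robot, y to its left, z up, the work surface at z = 0. Lengths are in m, angles in rad, forces in N, time in s.
With the tool pointing down it reaches from about 0.325 to 0.775 m from the base axis. Payload 5.5 kg.
Tool frame: the origin (TCP) lies midway between the tips of the shut fingers; the grasp point (between the pads) lies 19 mm behind it; z points along the fingers, y is the line along which they close (so a half turn about z gives the same grasp; the last joint's range is limited). The gripper opens to 88 mm and grips with 3 to 60 N. Pads are 20 mm wide; open, the fingers measure 115 mm over their backs; the gripper's body (75 mm by 178 mm) begins 61 mm behind the grasp point.
Start: joints at [1.047, 0.091, 1.231, -0, 1.82, -0.057], TCP at [0.27, 0.536, 0.223] pointing down, gripper open.
Joint ranges: [-2.87, 2.87], [-0.86, 2.18], [0.17, 2.46], [-1.51, 4.65], [0.06, 2.69], [-2.65, 2.65]. Speed limits (rad/s): [2.57, 2.57, 3.01, 3.14, 3.14, 3.14].

INTERFACE

Orientations are given as a unit quaternion [w, x, y, z].
In Python, from workcell import robot gives the robot as it stands.
- The arm moves only by the tool step_arm, never from a script. Its argument "series" is one flat list of numbers, 6 for each row, row after row: the shift along the tool's x, y, z in cm, then the turn, a rotation vector about the tool's x, y, z in degrees. A call has 1 to 5 rows; each row shifts and turns the commanded pose from where the row before left it, along the tool's axes as they then stand; what a row does not reach is not made up. A row lasts 1/12 s, in which the tool goes at most 41.7 mm and 7.16 degrees, less where a joint would pass 70% of its speed; a pose out of reach is approached as far as the arm can. A call is refused whole if a number of a shift passes 4.17 or a number of a turn 7.16, either way. A call with a gripper value outside its range is refused whole. "hand" is the opening in per cent of the stroke, from 0 (shut) to 100 (fully open), set as the call begins (left out, the last holds). The fingers move at their own pace and stop on an object; "newtons" is the grip in N (left out, the last holds). Time passes only in rows, so rows that do not move let the fingers close. It gives the time, the measured TCP pose, the force, the opening and the grip force at its end, in the units of the state.
- robot.state(): the state, without advancing time (a new reading comes with each control period).
- robot.get_image(name): name is "side" or "top" or "wrist"; returns a dict with "color" (384x512x3 uint8, red, green, blue), "vertical_fov" (degrees; the focal length in pixels is half the picture's height over the tangent of half this angle, whatever the lens; pixels are square), "cx", "cy" (the principal point, pixels), "dist_coeffs" ([k1, k2, p1, p2, k3] as OpenCV has them; the pictures are not rectified), "world_to_cam" (4x4, takes a point from world to camera coordinates); the wrist camera has in their place "T_tool_cam" (4x4, takes a point from camera to tool coordinates, whose origin is the TCP and whose axes are the flange's). Camera axes: x right, y up, looking along -z (the intrinsics and any distortion apply to the point x, -y, -z); pixel columns grow to the right and rows downward; lengths in m; the calibration is good to about 2 mm. A picture is of the moment at which its call begins: read the wrist's pose just before it. There is no depth.
- robot.finish_job(): hands the job in; it is judged then, once.
The state is a dict: "time_s": time; "joints": joint angles; "joint_vel": joint speeds; "joint_efforts": joint torques, N m; "eef_pos": TCP position; "eef_rot": TCP orientation; "wrist_force": force on the tool from outside, world axes, zero at the start; "ft_torque": the same for the moment, N m; "width": finger opening in m; "grip_force": force on a finger pad.
Only numpy, scipy, OpenCV 4.12 (cv2) and the standard library are available. Lean on these libraries where they do the work, as an engineer would, in place of code of your own. Each camera call takes 0.05 s, during which the arm holds its last target. There are 200 camera calls.

TASK

Slide the clear guard on top of the black filing case fully open, then take the spring clip that is parked on the rim of the white tray by its two handles and squeeze it wide open. Bring it, jaws down and still wide open, over the middle of the top edge of the tall mount standing in the case, so that the edge lies well between the gaping jaws and nothing of the clip touches mount or case, and finish while holding it there, so that a cover sheet can be slipped in before the clip is let go. Do not press on the mount and leave the other things on the table and in the tray where they are.

Things in the scene. Friction and masses are not known exactly. Their poses are not given: they have to be found in the camera images.
- case: black filing case 170 x 340 x 150 mm (x, y, z), fixed, aluminium tracks 17 mm high on both long top edges. Origin: centre of its underside, z up, y along the tracks. Its top is a fixed black cover over the positive-y half and the sliding clear guard over the negative-y half, in which the tall mount stands between lower mounts that end 40 mm or more below its top edge
- guard (a joint): clear guard in an aluminium frame, 158 x 168 mm, sliding along the case's y axis. Value in m: 0 shut, grows towards the case's positive y as it slides over the fixed cover, 0.150 at its end stop (fully open). May start up to 0.03 open. About 1.5 N of friction and some damping; stays where it is left
- guard_pull (a point): centre of the bar of the guard's bridge pull: bar 74 mm long (x), 12 mm thick (y, the sliding direction), 14 mm high, its underside 17 mm above the guard's frame; moves with the guard. z up, axes as the case's
- mount_edge (a point): middle of the top edge of the tall mount, an upright off-white board 136 mm wide (along this x) and 4 mm thick (along y) with a photograph on its faces, firmly held in slotted feet; the edge lies 138 mm above the table, about 15 mm below the shut guard. z up
- clip_grip (a point): midway between the handles of the steel spring clip (75 mm long, 60 g: two arms on a pin with a coil spring), 21 mm above the pin; z from jaws to handles, x along the pin, y from handle to handle. It stands jaws down, pinching the tray's rim. Black-sleeved handle plates 24 mm wide (x), from 6 to 36 mm above the pin; parked, they splay to 47 mm over their outer faces at the top
- clip_mouth (a point): the clip's mouth: midway between the tips of its jaws, 35 mm below the pin and 56 mm below the grip point; axes as the clip's. Jaw pads 27 mm wide (x), 11 mm high; gape 4 mm on the tray's rim, about 28 mm when squeezed to the stop, the jaws then 38 mm over their outer faces
- clip_arm (a joint): swing of each clip arm about the pin in rad (both swing alike): 0 as parked on the rim, -0.03 shut on nothing, 0.32 squeezed to the stop, the handles then parallel and 26 mm over their outer faces. Squeezing takes 5 N at first, 9 N at the stop; let go, the clip snaps shut
- tray: white tray 160 x 200 x 50 mm, walls 4 mm, fixed to the table; origin at the centre of its underside. The clip straddles its wall at negative y, its pin 25 mm above the rim and along the wall
- loupe: black loupe, 42 mm across, 38 mm high, in the tray; leave alone
- folder: ivory bone folder 134 x 18 x 4 mm, lying in the tray; leave alone
- paperclip: small steel clip 50 x 38 x 10 mm lying flat in the tray; leave alone
- weight: steel weight with a knob, 48 mm across, 54 mm high, on the table in front of the case; leave alone
- brush: dusting brush lying on the table; leave alone
- pencil: pencil, 165 mm long, lying on the table; leave alone
- jar: white jar with black lid, 60 mm across, 75 mm high, on the table; leave alone

How it is judged:
On the way, in this order (a step that is already met when the one before it is completed fails the run):
1. the guard is slid fully open (value of joint guard above 0.135 m), for 0.2 s.
2. the clip is off the tray's rim, squeezed wide open in the fingers (contact force between the fingers and clip above 4 N and value of joint clip_arm above 0.24 rad and height (world z) of clip_mouth above 0.075 m and contact force between clip and tray below 0.2 N), for 0.2 s.
At the end, for the whole second after the job is handed in: guard open 130+ of 150 mm; clip gripped (4+ N), arms swung 0.24+ of 0.32 rad, still, touching neither mount nor case; mouth 5 to 24 mm below the mount's top edge, within 8 mm of the board's plane and 30 mm of the edge's middle, aligned within 0.2 rad, upright within 0.25 rad (contact force between the fingers and clip above 4 N and value of joint clip_arm above 0.24 rad and value of joint guard above 0.13 m and x of clip_mouth in the frame of mount_edge between -0.03 and 0.03 m and y of clip_mouth in the frame of mount_edge between -0.008 and 0.008 m and z of clip_mouth in the frame of mount_edge between -0.024 and -0.005 m and angle between the x axis of clip_mouth and the x axis of mount_edge, either way round below 0.2 rad and angle between clip_mouth's own z axis and vertical below 0.25 rad and contact force between clip and mount below 0.2 N and contact force between clip and case below 0.2 N and height (world z) of clip_mouth above 0.11 m and linear speed of clip below 0.02 m/s); the arm keeps its last pose, push and grip.
It fails at once if the mount is pressed by robot or clip (over 6 N) (contact force between mount and anything else above 6 N).
It fails at once if another thing is shifted by more than 25 mm (distance of any of loupe, folder, paperclip, weight, brush, pencil, jar from where it was at the start of the episode above 0.025 m).
It also fails if it takes over 54 s, if anything falls off the work surface, if the arm or the gripper's body presses on something with over 40 N, if the wrist force passes 120 N, or if a joint passes its speed limit or range.

## Working session

There is one attempt and no reset: what is moved stays moved. The work goes in short steps, Python scripts to look and compute and a tool call to move; the robot and the scene stay as the last step left them, time stands still between calls to the robot, and variables do not carry over. Pictures are saved under pics/ and viewed, at most 10 in all, crops included, and the job is handed in when it is done.

Besides the shell and the picture viewer there is one more tool, called by a JSON object that holds its "method" and its "body". step_arm: Moves the arm, as the interface text tells. Its arguments: {"type":"object","properties":{"series":{"type":"array"},"hand":{"type":"number"},"newtons":{"type":"number"}},"required":["series"]}

```bash
mkdir -p pics; cat > h.py <<'E'
import numpy as np, cv2, pickle
from workcell import robot
from scipy.spatial.transform import Rotation as R
def grab(n,tag=None):
    s=robot.state(); d=robot.get_image(n); d=dict(d)
    if n=="wrist":
        q=s["eef_rot"]; T=np.eye(4); T[:3,:3]=R.from_quat([q[1],q[2],q[3],q[0]]).as_matrix(); T[:3,3]=s["eef_pos"]
        d["c2w"]=T@np.array(d["T_tool_cam"])
    else: d["c2w"]=np.linalg.inv(np.array(d["world_to_cam"]))
    if tag: 
        cv2.imwrite(f"pics/{tag}.png",d["color"][:,:,::-1]); pickle.dump(d,open(f"pics/{tag}.pkl","wb"))
    return d
def K(d):
    f=d["color"].shape[0]/2/np.tan(np.radians(d["vertical_fov"])/2)
    return np.array([[f,0,d["cx"]],[0,f,d["cy"]],[0,0,1.]])
def ray(d,uv):
    p=cv2.undistortPoints(np.array(uv,float).reshape(-1,1,2),K(d),np.array(d["dist_coeffs"],float)).reshape(-1,2)
    v=np.c_[p[:,0],-p[:,1],-np.ones(len(p))]@d["c2w"][:3,:3].T
    return d["c2w"][:3,3],v
def onz(d,uv,z):
    o,v=ray(d,uv); return o+v*((z-o[2])/v[:,2])[:,None]
def tri(obs):
    A=np.zeros((3,3));b=np.zeros(3);L=[]
    for d,uv in obs:
        o,v=ray(d,uv);v=v[0]/np.linalg.norm(v[0]);P=np.eye(3)-np.outer(v,v);A+=P;b+=P@o;L.append((o,P))
    x=np.linalg.solve(A,b); return x,[np.linalg.norm(P@(x-o)) for o,P in L]
def proj(d,X):
    w=np.linalg.inv(d["c2w"]);X=np.atleast_2d(X)@w[:3,:3].T+w[:3,3]
    return cv2.projectPoints(X*[1,-1,-1],np.zeros(3),np.zeros(3),K(d),np.array(d["dist_coeffs"],float))[0].reshape(-1,2)
def load(t): return pickle.load(open(f"pics/{t}.pkl","rb"))
E
python3 - <<'E'
from h import *
ims=[grab(n,n+"0") for n in("side","top")]
cv2.imwrite("pics/a.png",cv2.resize(np.vstack([d["color"] for d in ims])[:,:,::-1],None,fx=.78,fy=.78))
for d in ims: print(d["c2w"].round(2).tolist(),d["vertical_fov"],d["dist_coeffs"])
E
```

```text
[[0.76, 0.46, -0.46, 0.07], [-0.65, 0.54, -0.54, -0.66], [0.0, 0.71, 0.71, 0.9], [0.0, 0.0, 0.0, 1.0]] 42.998934902789514 [-0.05346951  0.          0.          0.          0.        ]
[[0.02, 1.0, -0.1, 0.45], [-1.0, 0.02, 0.01, -0.04], [0.01, 0.1, 1.0, 1.14], [0.0, 0.0, 0.0, 1.0]] 51.550486494413235 [-0.12010681  0.          0.          0.          0.        ]
```

View pics/top0.png

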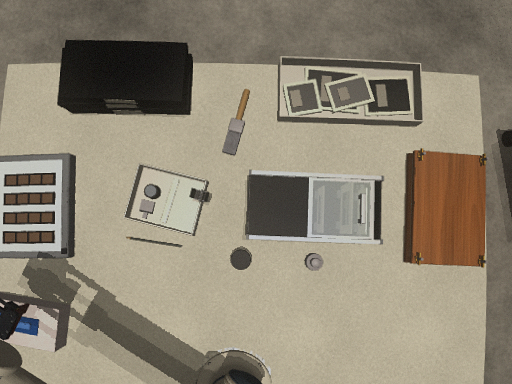

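View pics/side0.png

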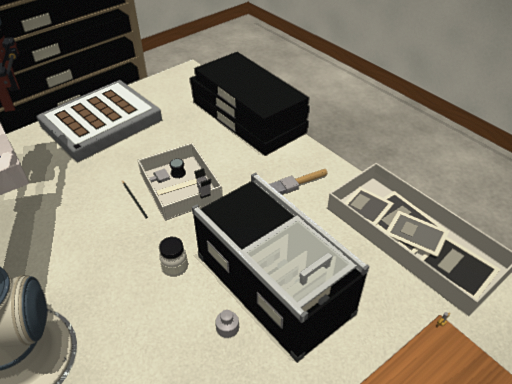

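The top view shows the case at about (315,207) px with its pull near (362,208), and the tray at (167,200) with the clip at (201,196). The side view shows the pull near (316,269) and the clip near (203,183).

```bash
python3 - <<'E'
from h import *
t=load("top0")["color"];s=load("side0")["color"]
c=lambda im,x,y,w,h,f:cv2.resize(im[y:y+h,x:x+w],(w*f,h*f),interpolation=cv2.INTER_CUBIC)
o=np.vstack([np.hstack([c(t,240,160,150,90,4),c(t,183,175,40,72,5)]),
 np.hstack([c(s,180,165,60,60,4),c(s,240,200,140,60,4)])]) if 0 else None
A=np.zeros((600,800,3),np.uint8)
x=c(t,240,162,150,90,3);A[:270,:450]=x
x=c(t,180,175,40,45,6);A[:270,460:700]=x
x=c(s,185,160,40,50,6);A[290:590,:240]=x
x=c(s,230,210,140,75,4);A[290:590,240:800]=x
cv2.imwrite("pics/c.png",A[:,:,::-1])
E
```

```text
(no output)
```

View pics/c.png

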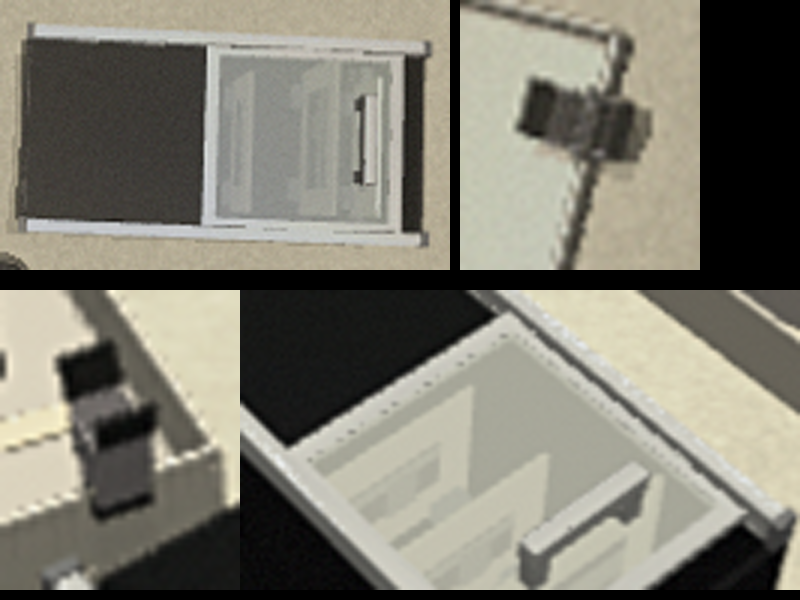

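The crops show the guard almost shut, with its pull bar centred near (363.7,208.7) in the top view and (316,264) in the side view. The clip's handle tops are near (193,193) and (206,197) in the top view, and near (200,172) and (206,182) in the side view.

```bash
python3 - <<'E'
from h import *
np.set_printoptions(precision=4,suppress=True)
t=load("top0");s=load("side0")
print("bar",tri([(t,(363.7,208.7)),(s,(316,264.5))]))
print("barends",tri([(t,(364,193.7)),(s,(330,255.5))]),tri([(t,(363.3,223.5)),(s,(303,274.5))]))
p=lambda x,y:(240+x/3,162+y/3)
q=onz(t,[p(31,28),p(428,47),p(22,225),p(424,240)],.167);print("tracks",q)
for a,b in((0,1),(2,3)): print(np.degrees(np.arctan2(*(q[a]-q[b])[1::-1])), np.linalg.norm(q[a]-q[b]))
print("mid",q.mean(0))
print("h1",tri([(t,(193.3,192.7)),(s,(200,172.5))]));print("h2",tri([(t,(206.2,197)),(s,(206.2,180.5))]))
# tray rim corners: top (618,40)
print("rim corner/rim",onz(t,[(180+158/6,175+42/6),(180+108/6,175+265/6)],.05))
d=grab("wrist"); print(d["T_tool_cam"].round(3) if hasattr(d["T_tool_cam"],'round') else d["T_tool_cam"],d["vertical_fov"]); print(robot.state())
E
```

```text
bar (array([ 0.5052, -0.3121,  0.1892]), [np.float64(0.0004591144809012166), np.float64(0.0004591144809012243)])
barends (array([ 0.5417, -0.3133,  0.187 ]), [np.float64(6.488051351295803e-06), np.float64(6.488051351196867e-06)]) (array([ 0.4703, -0.312 ,  0.189 ]), [np.float64(0.0018767804103283394), np.float64(0.001876780410328347)])
tracks [[ 0.593  -0.034   0.167 ]
 [ 0.5853 -0.3675  0.167 ]
 [ 0.4308 -0.0303  0.167 ]
 [ 0.4241 -0.3632  0.167 ]]
88.68971998625348 0.33367720666300454
88.84287635284562 0.3329431276118727
mid [ 0.5083 -0.1987  0.167 ]
h1 (array([0.5427, 0.1153, 0.1002]), [np.float64(0.00013806972182901092), np.float64(0.00013806972182891326)])
h2 (array([0.5334, 0.0794, 0.1041]), [np.float64(0.0020397935153128907), np.float64(0.002039793515312883)])
rim corner/rim [[0.5777 0.0875 0.05  ]
 [0.4744 0.1071 0.05  ]]
[[ 0.     0.96   0.28   0.078]
 [ 1.    -0.    -0.001  0.001]
 [-0.001  0.28  -0.96  -0.163]
 [ 0.     0.     0.     1.   ]] 65.90918223808066
{'time_s': 0.15, 'joints': array([ 1.0473,  0.0917,  1.2316, -0.    ,  1.8198, -0.0567]), 'joint_vel': array([ 0.    , -0.0034, -0.0053,  0.0005, -0.0014, -0.0001]), 'joint_efforts': array([  0.0014, -44.7047, -40.6907,   0.0699,   0.0275,  -0.0001]), 'eef_pos': array([0.2699, 0.5356, 0.2218]), 'eef_rot': array([-0.0002,  0.2313,  0.9729, -0.0007]), 'wrist_force': array([ 0.3109, -0.0908, -0.106 ]), 'ft_torque': array([0.0438, 0.0281, 0.0386]), 'grip_force': 0.0, 'width': 0.08809539083314315}
```

{"method": "step_arm", "body": {"series": [0,0,0,0,0,-6.4,0,0,0,0,0,-6.4,0,0,0,0,0,-6.4,0,0,0,0,0,-6.3], "hand": 50}}

```text
time_s: 0.48
eef_pos: [0.27, 0.5357, 0.2221]
eef_rot: [-0.0, 0.008, 1.0, -0.0]
wrist_force: [0.1, 0.8, -1.1]
width: 0.0646
grip_force: 0.0
```

{"method": "step_arm", "body": {"series": [-1.15,-3.8,0,0,0,0,-1.15,-3.8,0,0,0,0,-1.15,-3.8,0,0,0,0,-1.15,-3.8,0,0,0,0,-1.15,-3.8,0,0,0,0]}}

```text
time_s: 0.9
eef_pos: [0.3233, 0.3429, 0.2221]
eef_rot: [-0.0, 0.01, 1.0, -0.0]
wrist_force: [-0.1, 0.0, -0.9]
width: 0.0437
grip_force: 0.0
```

{"method": "step_arm", "body": {"series": [-1.15,-3.8,0,0,0,0,-1.15,-3.8,0,0,0,0,-1.15,-3.8,0,0,0,0,-1.15,-3.8,0,0,0,0,-1.15,-3.8,0,0,0,0]}}

```text
time_s: 1.32
eef_pos: [0.3766, 0.1516, 0.2225]
eef_rot: [0.0, 0.011, 1.0, 0.0]
wrist_force: [0.9, 0.3, -0.5]
width: 0.0441
grip_force: 0.0
```

{"method": "step_arm", "body": {"series": [-1.15,-3.8,0,0,0,0,-1.15,-3.8,0,0,0,0,-1.15,-3.8,0,0,0,0,-1.15,-3.8,0,0,0,0,-1.15,-3.8,0,0,0,0]}}

```text
time_s: 1.73
eef_pos: [0.43, -0.0398, 0.2226]
eef_rot: [0.0, 0.011, 1.0, 0.0]
wrist_force: [1.4, 0.7, -0.2]
width: 0.0438
grip_force: 0.0
```

{"method": "step_arm", "body": {"series": [-1.15,-3.8,0,0,0,0,-1.15,-3.8,0,0,0,0,-1.15,-3.8,0,0,0,0,-1.15,-3.8,0,0,0,0,-1.15,-3.8,0,0,0,0]}}

```text
time_s: 2.15
eef_pos: [0.4834, -0.2311, 0.2223]
eef_rot: [-0.0, 0.011, 1.0, 0.0]
wrist_force: [0.2, 0.1, 1.0]
width: 0.0442
grip_force: 0.0
```

{"method": "step_arm", "body": {"series": [0,0,0,0,0,0,0,0,0,0,0,0]}}

```text
time_s: 2.32
eef_pos: [0.4831, -0.2306, 0.221]
eef_rot: [-0.001, 0.012, 1.0, 0.001]
wrist_force: [-0.2, 0.9, 0.6]
width: 0.0437
grip_force: 0.0
```

{"method": "step_arm", "body": {"series": [-1.2,-4.0,0,0,0,0,-1.2,-4.0,0,0,0,0,0,0,0,0,0,0,0,0,0,0,0,0]}}

```text
time_s: 2.65
eef_pos: [0.5056, -0.3094, 0.2211]
eef_rot: [-0.001, 0.011, 1.0, 0.001]
wrist_force: [-0.1, 0.3, -0.2]
width: 0.0439
grip_force: 0.0
```

```bash
python3 - <<'E'
from h import *
d=grab("wrist","w1"); print(robot.state()["eef_pos"])
print(proj(d,[[.5055,-.312,.189],[.543,-.312,.189]]))
E
```

```text
[ 0.50565885 -0.30844075  0.22226711]
[[246.86040987 221.97913176]
 [248.28199255 269.19521314]]
```

View pics/w1.png

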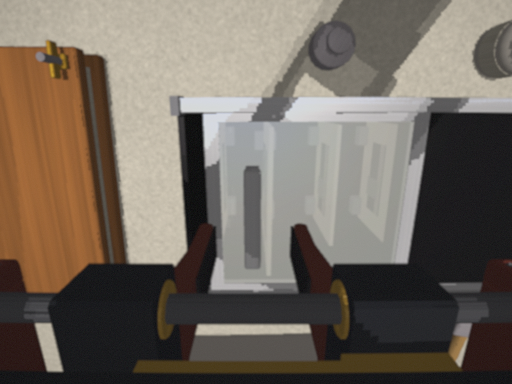

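The wrist view shows the bar at (252,167–268) px, centred between the fingertips at (207,228) and (298,228). I'll go down and grip it.

{"method": "step_arm", "body": {"series": [0,0,2.0,0,0,0,0,0,1.8,0,0,0,0,0,1.6,0,0,0,0,0,0,0,0,0]}}

```text
time_s: 3.03
eef_pos: [0.5047, -0.3065, 0.166]
eef_rot: [-0.002, 0.01, 1.0, 0.001]
wrist_force: [-0.7, 0.8, -0.1]
width: 0.0436
grip_force: 0.0
```

{"method": "step_arm", "body": {"series": [0,0,0,0,0,0,0,0,0,0,0,0,0,0,0,0,0,0,0,0,0,0,0,0,0,0,0,0,0,0], "hand": 0, "newtons": 10}}

```text
time_s: 3.45
eef_pos: [0.506, -0.3094, 0.1699]
eef_rot: [0.001, 0.011, 1.0, -0.0]
wrist_force: [0.1, 0.1, -0.3]
width: 0.0138
grip_force: 0.0
```

{"method": "step_arm", "body": {"series": [0,0,0,0,0,0,0,0,0,0,0,0,0,0,0,0,0,0]}}

```text
time_s: 3.7
eef_pos: [0.5059, -0.3095, 0.1697]
eef_rot: [0.001, 0.011, 1.0, -0.0]
wrist_force: [0.0, 0.4, 3.9]
width: 0.0117
grip_force: 10.0
```

{"method": "step_arm", "body": {"series": [0,1.0,0,0,0,0,0,1.4,0,0,0,0,0,1.5,0,0,0,0,0,1.5,0,0,0,0,0,1.5,0,0,0,0]}}

```text
time_s: 4.12
eef_pos: [0.5073, -0.2405, 0.1697]
eef_rot: [0.001, 0.011, 1.0, -0.001]
wrist_force: [-0.4, -2.1, 5.9]
width: 0.012
grip_force: 10.0
```

{"method": "step_arm", "body": {"series": [0,1.5,0,0,0,0,0,1.5,0,0,0,0,0,1.2,0,0,0,0,0,0.8,0,0,0,0,0,0.5,0,0,0,0]}}

```text
time_s: 4.53
eef_pos: [0.5084, -0.1848, 0.1697]
eef_rot: [0.0, 0.011, 1.0, -0.001]
wrist_force: [-2.0, -1.4, 5.8]
width: 0.012
grip_force: 10.0
```

{"method": "step_arm", "body": {"series": [0,0.4,0,0,0,0,0,0.4,0,0,0,0,0,0.4,0,0,0,0]}}

```text
time_s: 4.78
eef_pos: [0.5086, -0.1762, 0.1697]
eef_rot: [0.001, 0.012, 1.0, -0.004]
wrist_force: [-0.5, -20.0, 3.1]
width: 0.012
grip_force: 10.0
```

{"method": "step_arm", "body": {"series": [0,0.4,0,0,0,0,0,0.3,0,0,0,0]}}

```text
time_s: 4.95
eef_pos: [0.5087, -0.1716, 0.1696]
eef_rot: [0.001, 0.013, 1.0, -0.006]
wrist_force: [-0.7, -19.7, 2.6]
width: 0.0216
grip_force: 10.0
```

{"method": "step_arm", "body": {"series": [0,-0.4,0,0,0,0,0,0,0,0,0,0,0,0,0,0,0,0,0,0,0,0,0,0], "hand": 50}}

```text
time_s: 5.28
eef_pos: [0.5085, -0.1698, 0.168]
eef_rot: [-0.001, 0.011, 1.0, 0.001]
wrist_force: [-0.4, -0.6, 0.5]
width: 0.0423
grip_force: 0.0
```

{"method": "step_arm", "body": {"series": [0,0,2,0,0,0], "hand": 500}}

```text
out of range
```

{"method": "step_arm", "body": {"series": [0,0,-2,0,0,0,0,0,-3,0,0,0,0,-2,-3,0,0,0,0,-2,-3,0,0,0,0,0,0,0,0,0]}}

```text
time_s: 5.7
eef_pos: [0.5087, -0.2128, 0.2851]
eef_rot: [0.004, 0.012, 1.0, -0.002]
wrist_force: [0.8, 0.4, 1.3]
width: 0.0437
grip_force: 0.0
```

{"method": "step_arm", "body": {"series": [0,0,0,0,0,0]}}

```text
time_s: 5.78
eef_pos: [0.5084, -0.2109, 0.2803]
eef_rot: [0.001, 0.011, 1.0, -0.0]
wrist_force: [-0.8, 0.7, 0.6]
width: 0.0441
grip_force: 0.0
```

```bash
python3 - <<'E'
from h import *
d=grab("wrist","w2"); print(robot.state()["eef_pos"])
s=grab("side","side1")
A=np.zeros((600,800,3),np.uint8); A[:384,:512]=d["color"]; A[384:584,:600]=cv2.resize(s["color"][200:300,230:380],(600,400),interpolation=cv2.INTER_CUBIC)[:200] if 0 else 0
x=cv2.resize(s["color"][210:360,230:380],(288,288)); A[:288,512:]=x
cv2.imwrite("pics/v2.png",A[:400,:,::-1])
E
```

```text
[ 0.50800066 -0.21013623  0.27828234]
```

View pics/v2.png

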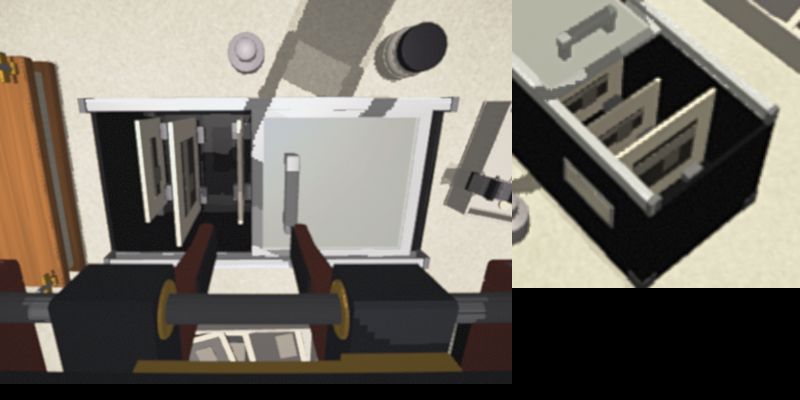

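The wrist view shows three boards. The middle one has the longest top edge, from about (170,119) to (179,246), against (135,121)–(150,222) for the left one. I'll check the lengths and triangulate against the side view.

```bash
python3 - <<'E'
from h import *
np.set_printoptions(precision=4,suppress=True)
w=load("w2");s=load("side1")
for a,b in(((171,119),(180,246)),((136,121),(150,222))):
  for z in(.098,.138):
    q=onz(w,[a,b],z); print(z,q,np.linalg.norm(q[0]-q[1]))
# side pixels of corners
S=lambda x,y:(230+(x-512)/1.92,210+y/1.92)
for nm,a in(("front far",S(714,90)),("mid far",S(660,80))):
  for wp in((180,246),(150,222)): print(nm,wp,tri([(w,wp),(s,a)]))
q=proj(s,onz(w,[(171,119),(180,246)],.138)); print("pred in side crop",(q-[230,210])*1.92+[512,0])
g=cv2.cvtColor(w["color"],cv2.COLOR_RGB2GRAY)
for r in(130,160,190,215): print(r,g[r,160:200])
E
```

```text
0.098 [[ 0.4421 -0.3006  0.098 ]
 [ 0.6003 -0.3049  0.098 ]] 0.15824232077130193
0.138 [[ 0.4407 -0.2898  0.138 ]
 [ 0.5805 -0.2936  0.138 ]] 0.13987481310410463
0.098 [[ 0.4433 -0.3407  0.098 ]
 [ 0.5665 -0.3395  0.098 ]] 0.12319701171068545
0.138 [[ 0.4417 -0.3253  0.138 ]
 [ 0.5506 -0.3242  0.138 ]] 0.10889728426645681
front far (180, 246) (array([ 0.584 , -0.2956,  0.1309]), [np.float64(1.9988050652287495e-05), np.float64(1.9988050652301854e-05)])
front far (150, 222) (array([ 0.5459, -0.3147,  0.1729]), [np.float64(0.008840097500460414), np.float64(0.008840097500460333)])
mid far (180, 246) (array([ 0.538 , -0.2757,  0.1843]), [np.float64(0.017834567832603263), np.float64(0.017834567832603464)])
mid far (150, 222) (array([ 0.5112, -0.2922,  0.2119]), [np.float64(0.009730303918499194), np.float64(0.009730303918499255)])
pred in side crop [[608.7869 157.3644]
 [711.092   86.3029]]
130 [109 131 139 147 155 151 130 124 189 236 242 241 222 154 105 101 103 104
 102 104 104 103 103 104 103 102 104 104 103 101 103 103 102 103 104  94
  93 118 139 147]
160 [105 105  99  86  54  29  39  46  55  89 158 223 240 241 222 159 110 101
 103 104  96  80  55  55  70  76  74  66  52  38  34  31  34  48  72  93
 100  85  62  34]
190 [ 68  91 100 100  97 109 125 133 141 147 142 125 147 212 238 239 225 171
 119 102 103 103  97  80  57  60  71  77  73  68  61  54  44  36  37  58
  83  95  90  80]
215 [ 56  56  55  43  30  19  21  16  18  21  23  22  20  64 135 209 237 237
 215 152 110 100 103 101  86  66  61  83  99 103 103 105 105 103 103 100
  86  61  39  22]
```

{"method": "step_arm", "body": {"series": [-0.3,3.84,0,0,0,0,-0.3,3.84,0,0,0,0,-0.3,3.84,0,0,0,0,-0.3,3.84,0,0,0,0,-0.3,3.84,0,0,0,0], "hand": 100}}

```text
time_s: 6.3
eef_pos: [0.526, -0.0161, 0.2763]
eef_rot: [-0.002, 0.011, 1.0, 0.0]
wrist_force: [0.3, -0.2, -0.3]
width: 0.0734
grip_force: 0.0
```

{"method": "step_arm", "body": {"series": [-0.3,3.84,0,0,0,0,-0.3,3.84,0,0,0,0,-0.3,3.84,0,0,0,0,0,0,2,0,0,4.75,0,0,2,0,0,4.75]}}

```text
time_s: 6.72
eef_pos: [0.5378, 0.0997, 0.237]
eef_rot: [-0.001, 0.093, 0.996, 0.0]
wrist_force: [0.2, -0.2, -0.5]
width: 0.0876
grip_force: 0.0
```

{"method": "step_arm", "body": {"series": [0,0,2,0,0,0,0,0,0,0,0,0,0,0,0,0,0,0]}}

```text
time_s: 6.97
eef_pos: [0.537, 0.0968, 0.2159]
eef_rot: [-0.003, 0.093, 0.996, -0.0]
wrist_force: [-0.3, 0.0, 0.4]
width: 0.0874
grip_force: 0.0
```

```bash
python3 - <<'E'
from h import *
np.set_printoptions(precision=4,suppress=True)
d=grab("wrist","w3"); print(robot.state()["eef_pos"],robot.state()["eef_rot"])
print(proj(d,[[.538,.097,.111],[.538,.097,.075],[.538,.097,.05]]))
w=load("w2"); print("pull",onz(w,[(292,156),(292,233)],.189)); print("edge",onz(w,[(170.5,130),(172.5,160),(174.5,190),(176.5,215)],.137))
t=grab("top","top1")
A=np.zeros((384,800,3),np.uint8);A[:,:512]=d["color"];A[:288,512:]=cv2.resize(t["color"][160:250,240:330],(288,288))
cv2.imwrite("pics/v3.png",A[:,:,::-1])
E
```

```text
[0.5378 0.0966 0.2179] [-0.0011  0.0931  0.9957 -0.0001]
[[251.8339 194.8052]
 [251.9647 185.2862]
 [252.0398 179.8241]]
pull [[ 0.4722 -0.1748  0.189 ]
 [ 0.5443 -0.1737  0.189 ]]
edge [[ 0.4515 -0.2916  0.137 ]
 [ 0.4823 -0.2926  0.137 ]
 [ 0.5148 -0.2937  0.137 ]
 [ 0.5434 -0.2942  0.137 ]]
```

View pics/v3.png

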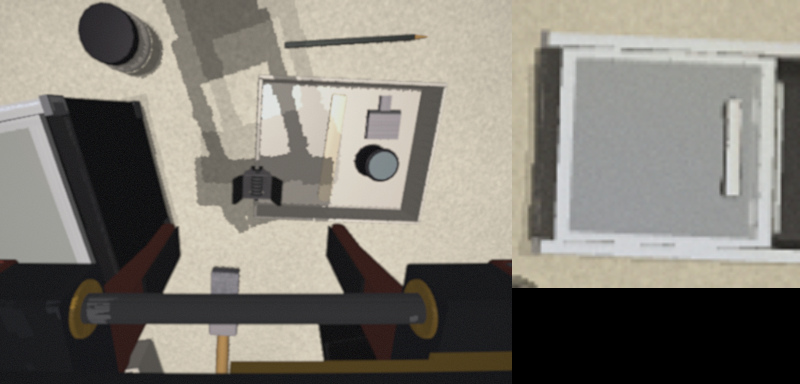

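The wrist view shows the clip's handles at (240,188) and (273,188), centred at column 257.5, with the tray wall running vertically, so the yaw is right. The finger centre is at column 253.5, so I'll shift about 4 mm and lower for a closer look.

{"method": "step_arm", "body": {"series": [0.2,0.4,2.5,0,0,0,0,0,2.5,0,0,0,0,0,0,0,0,0,0,0,0,0,0,0]}}

```text
time_s: 7.4
eef_pos: [0.5369, 0.1004, 0.1687]
eef_rot: [-0.001, 0.094, 0.996, -0.0]
wrist_force: [0.2, -0.0, 0.0]
width: 0.0879
grip_force: 0.0
```

```bash
python3 - <<'E'
from h import *
np.set_printoptions(precision=4,suppress=True)
d=grab("wrist","w4"); s=robot.state();print(s["eef_pos"])
p=s["eef_pos"]
print(proj(d,[p,[p[0],p[1],.111],[p[0],p[1],.05]]))
cv2.imwrite("pics/v4.png",cv2.resize(d["color"][120:270,150:350],(800,600),interpolation=cv2.INTER_CUBIC)[:,:,::-1])
E
```

```text
[0.5376 0.1004 0.1703]
[[250.9143 244.4043]
 [251.3499 211.0091]
 [251.6216 190.2125]]
```

View pics/v4.png

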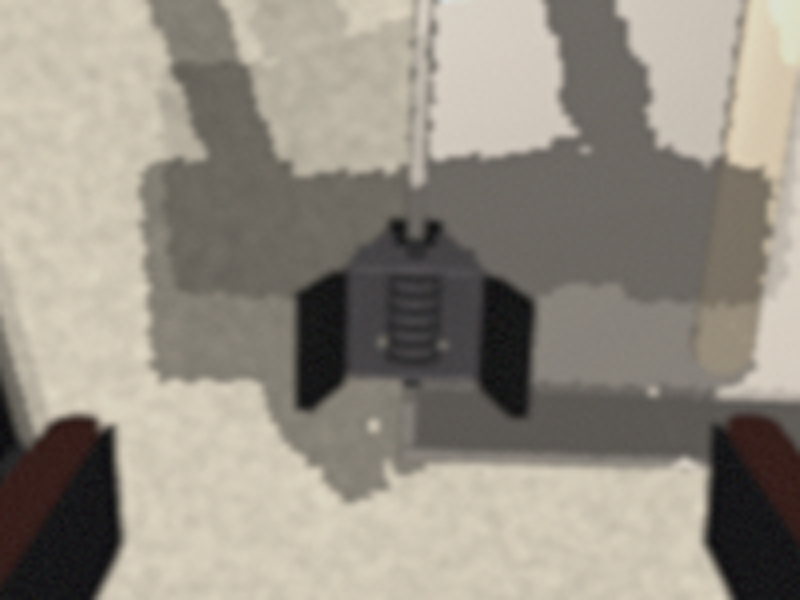

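The handles' outer top edges are at crop columns 297 and 533. That centres them on the fingers, and 45 mm apart matches the 47 mm in the text. I'll shift 2 mm toward the base, go down and squeeze.

{"method": "step_arm", "body": {"series": [0.2,0,3.0,0,0,0,0,0,3.0,0,0,0,0,0,2.0,0,0,0,0,0,1.2,0,0,0,0,0,0,0,0,0]}}

```text
time_s: 7.87
eef_pos: [0.5348, 0.1007, 0.0756]
eef_rot: [-0.001, 0.094, 0.996, -0.0]
wrist_force: [0.1, 0.8, -0.1]
width: 0.0881
grip_force: 0.0
```

{"method": "step_arm", "body": {"series": [0,0,0,0,0,0,0,0,0,0,0,0,0,0,0,0,0,0,0,0,0,0,0,0,0,0,0,0,0,0], "hand": 0, "newtons": 25}}

```text
time_s: 8.28
eef_pos: [0.5359, 0.101, 0.0779]
eef_rot: [0.001, 0.094, 0.996, 0.0]
wrist_force: [0.7, -0.4, -0.4]
width: 0.058
grip_force: 0.0
```

{"method": "step_arm", "body": {"series": [0,0,0,0,0,0,0,0,0,0,0,0,0,0,0,0,0,0,0,0,0,0,0,0,0,0,0,0,0,0]}}

```text
time_s: 8.7
eef_pos: [0.5352, 0.1009, 0.0764]
eef_rot: [-0.0, 0.094, 0.996, -0.0]
wrist_force: [0.1, 0.2, -0.6]
width: 0.0256
grip_force: 24.8
```

{"method": "step_arm", "body": {"series": [0,0,0,0,0,0,0,0,0,0,0,0,0,0,0,0,0,0,0,0,0,0,0,0,0,0,0,0,0,0]}}

```text
time_s: 9.12
eef_pos: [0.5353, 0.1009, 0.0766]
eef_rot: [-0.0, 0.094, 0.996, -0.0]
wrist_force: [0.1, 0.0, 0.1]
width: 0.0257
grip_force: 24.7
```

{"method": "step_arm", "body": {"series": [0,0,-0.5,0,0,0,0,0,-1,0,0,0,0,0,-1.5,0,0,0,0,0,-2,0,0,0,0,0,-2,0,0,0]}}

```text
time_s: 9.53
eef_pos: [0.5351, 0.1009, 0.1481]
eef_rot: [-0.0, 0.094, 0.996, -0.0]
wrist_force: [0.3, -0.2, -0.4]
width: 0.0258
grip_force: 24.7
```

{"method": "step_arm", "body": {"series": [0,0,-2,0,0,0,0,0,-2,0,0,0,0,0,-2,0,0,0,0,0,-2,0,0,0,0,0,-1.5,0,0,0]}}

```text
time_s: 9.95
eef_pos: [0.5355, 0.101, 0.245]
eef_rot: [0.002, 0.094, 0.996, 0.0]
wrist_force: [-0.0, 0.5, -0.2]
width: 0.0258
grip_force: 24.7
```

{"method": "step_arm", "body": {"series": [0,0,-0.8,0,0,-4.75,0,0,0,0,0,-4.75,0,0,0,0,0,0,0,0,0,0,0,0]}}

```text
time_s: 10.28
eef_pos: [0.5353, 0.101, 0.2504]
eef_rot: [0.0, 0.012, 1.0, 0.0]
wrist_force: [-0.2, -0.4, -0.8]
width: 0.0257
grip_force: 24.7
```

```bash
python3 - <<'E'
from h import *
np.set_printoptions(precision=4,suppress=True)
d=grab("wrist","w5"); s=robot.state();print(s["eef_pos"],s["eef_rot"],s["width"],s["grip_force"])
A=np.zeros((384,800,3),np.uint8);A[:,:512]=d["color"]
sd=grab("side","side2"); p=proj(sd,s["eef_pos"])[0].astype(int);print(p)
c=sd["color"][max(p[1]-40,0):p[1]+56,p[0]-36:p[0]+36];c=cv2.resize(c,None,fx=4,fy=4);A[:c.shape[0],512:512+c.shape[1]]=c
cv2.imwrite("pics/v5.png",A[:,:,::-1])
E
```

```text
[0.5352 0.1009 0.2499] [0.     0.0121 0.9999 0.    ] 0.026331448449127347 24.740529656410217
[195 127]
```

View pics/v5.png

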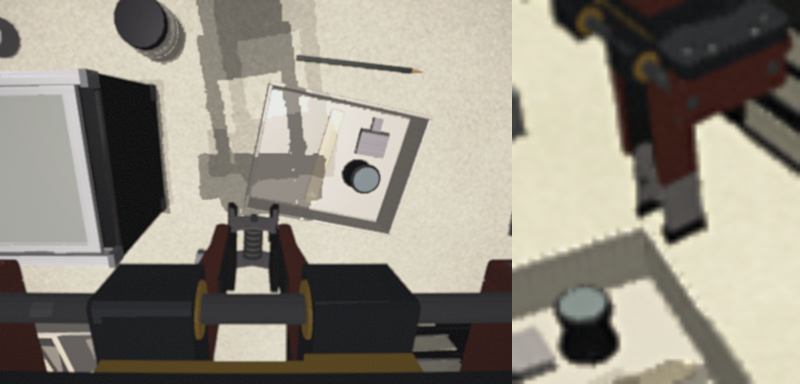

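The wrist view shows the clip held wide open, with its jaws at about (233,212) and (275,212) px, centred in the fingers. I'll carry it over the mount.

{"method": "step_arm", "body": {"series": [0.1,-2.5,0,0,0,0,0.1,-2.7,0,0,0,0,0.1,-2.7,0,0,0,0,0.1,-2.7,0,0,0,0,0.1,-2.7,0,0,0,0]}}

```text
time_s: 10.8
eef_pos: [0.527, -0.033, 0.2493]
eef_rot: [-0.0, 0.012, 1.0, 0.0]
wrist_force: [0.3, -1.8, -1.0]
width: 0.0258
grip_force: 24.7
```

{"method": "step_arm", "body": {"series": [0.1,-2.7,0,0,0,0,0.1,-2.7,0,0,0,0,0.1,-2.7,0,0,0,0,0.1,-2.7,0,0,0,0,0.1,-2.7,0,0,0,0]}}

```text
time_s: 11.22
eef_pos: [0.519, -0.168, 0.2493]
eef_rot: [-0.0, 0.012, 1.0, 0.0]
wrist_force: [-0.1, -0.3, -0.6]
width: 0.0259
grip_force: 24.7
```

{"method": "step_arm", "body": {"series": [0.1,-2.7,0,0,0,0,0.1,-2.7,0,0,0,0,0.1,-2.7,0,0,0,0,0.1,-2.7,0,0,0,0,0.1,-1.8,0,0,0,0]}}

```text
time_s: 11.63
eef_pos: [0.5111, -0.2949, 0.2488]
eef_rot: [-0.001, 0.012, 1.0, 0.0]
wrist_force: [-0.6, 0.2, -1.0]
width: 0.0257
grip_force: 24.7
```

{"method": "step_arm", "body": {"series": [0,0,2,0,0,0,0,0,1.5,0,0,0,0,0,0,0,0,0,0,0,0,0,0,0]}}

```text
time_s: 11.97
eef_pos: [0.5112, -0.2924, 0.2134]
eef_rot: [-0.001, 0.011, 1.0, 0.001]
wrist_force: [0.9, 1.2, -0.7]
width: 0.0257
grip_force: 24.7
```

```bash
python3 - <<'E'
from h import *
np.set_printoptions(precision=4,suppress=True)
d=grab("wrist","w6"); s=robot.state();print(s["eef_pos"],s["eef_rot"],s["width"],s["grip_force"])
print(proj(d,[[.442,-.2925,.138],[.5105,-.2935,.138]]))
p=s["eef_pos"];print(proj(d,p-[0,0,.037]))
A=np.zeros((600,800,3),np.uint8);A[:]=cv2.resize(d["color"][60:285,100:400],(800,600),interpolation=cv2.INTER_CUBIC)
cv2.imwrite("pics/v6.png",A[:,:,::-1])
E
```

```text
[ 0.5116 -0.2924  0.2148] [-0.0003  0.0112  0.9999  0.0002] 0.025546335450525322 24.740577042102814
[[248.469  118.7427]
 [249.4405 202.269 ]]
[[250.4819 220.8063]]
```

View pics/v6.png

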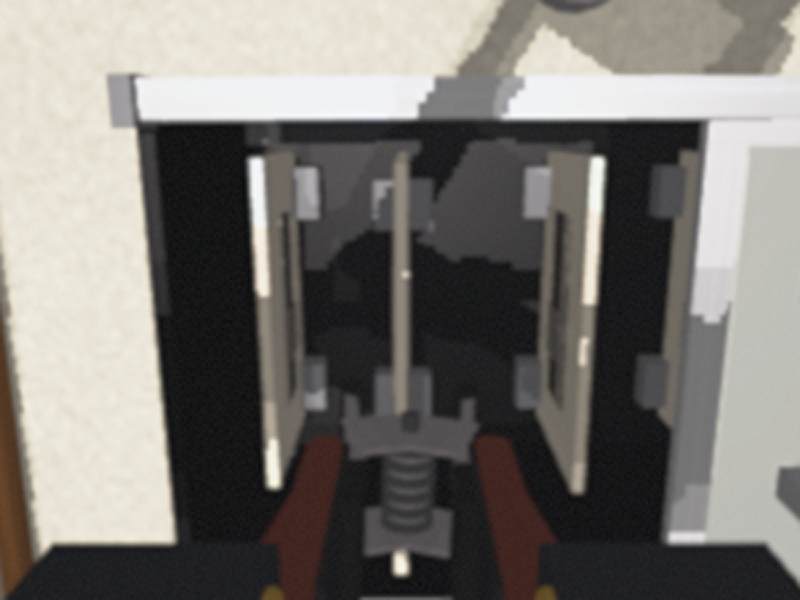

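The board's edge is at crop column 402 and the clip's centre at 410, so I need about 2 mm more in −y. Then I'll lower 5.4 cm.

{"method": "step_arm", "body": {"series": [0,-0.2,0.8,0,0,0,0,0,1.0,0,0,0,0,0,1.0,0,0,0,0,0,0.7,0,0,0,0,0,0,0,0,0]}}

```text
time_s: 12.43
eef_pos: [0.5109, -0.294, 0.1767]
eef_rot: [-0.002, 0.011, 1.0, 0.001]
wrist_force: [-0.7, 0.6, -1.7]
width: 0.0259
grip_force: 24.7
```

{"method": "step_arm", "body": {"series": [0,0,0.5,0,0,0,0,0,0.5,0,0,0,0,0,0.5,0,0,0,0,0,0.4,0,0,0,0,0,0,0,0,0]}}

```text
time_s: 12.85
eef_pos: [0.5114, -0.2944, 0.1594]
eef_rot: [-0.001, 0.011, 1.0, 0.0]
wrist_force: [-0.1, -0.6, -1.5]
width: 0.026
grip_force: 24.7
```

{"method": "step_arm", "body": {"series": [0,0,0,0,0,0,0,0,0,0,0,0,0,0,0,0,0,0]}}

```text
time_s: 13.1
eef_pos: [0.5118, -0.2947, 0.1611]
eef_rot: [0.0, 0.011, 1.0, -0.0]
wrist_force: [1.3, -0.0, -0.9]
width: 0.0259
grip_force: 24.7
```

```bash
python3 - <<'E'
from h import *
np.set_printoptions(precision=4,suppress=True)
d=grab("wrist","w7"); s=robot.state();print(s["eef_pos"],s["eef_rot"],s["width"],s["grip_force"],s["wrist_force"])
sd=grab("side","side3"); p=proj(sd,s["eef_pos"]-[0,0,.025])[0].astype(int);print(p)
A=np.zeros((600,800,3),np.uint8);A[:400,:400]=cv2.resize(d["color"][90:240,180:330],(400,400),interpolation=cv2.INTER_CUBIC)
A[:400,400:]=cv2.resize(sd["color"][p[1]-32:p[1]+32,p[0]-32:p[0]+32],(400,400),interpolation=cv2.INTER_CUBIC)
print(proj(sd,np.array([[.4425,-.292,.138],[.58,-.2945,.138]])),p-32)
cv2.imwrite("pics/v7.png",A[:400,:,::-1])
E
```

```text
[ 0.5119 -0.2948  0.1611] [ 0.0003  0.0109  0.9999 -0.0002] 0.026009698293130736 24.740524291992188 [-0.6108 -0.2327 -0.5697]
[309 274]
[[281.9238 292.186 ]
 [333.8433 255.3478]] [277 242]
```

View pics/v7.png

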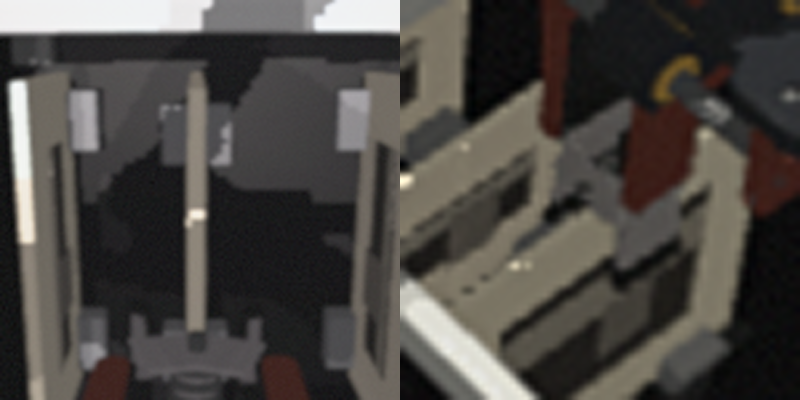

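The edge is at crop column 196, centred between the jaws at 133 and 260. The side view shows the near jaw pad overlapping the face below the edge. I'll check its depth numerically.

```bash
python3 - <<'E'
from h import *
sd=load("side3")
for z in(.114,.124,.134):
  q=proj(sd,[[.4975,-.310,z],[.5245,-.310,z]]);print(z,((q-[277,242])*6.25+[400,0]).round())
q=proj(sd,[[.5785,-.2945,.138]]);print("edge corner",(q-[277,242])*6.25+[400,0])
E
```

```text
0.114 [[599. 298.]
 [660. 252.]]
0.124 [[601. 280.]
 [663. 233.]]
0.134 [[604. 261.]
 [666. 214.]]
edge corner [[752.0205465   85.83162276]]
```

```bash
python3 -c "
from workcell import robot
print(robot.finish_job())"
```

```text
the job is handed in; nothing more can be done
None
```

I slid the guard to its end stop and handed the job in with the clip squeezed to its stop (about 25 N) and held jaws down over the middle of the tall mount's edge. By my measurements the mouth is about 14 mm below the edge and centred on the board, with no sign of contact; the hand-in returned no verdict.

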